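# Stow the bench mallet and fold its hook

## Robot

A 6-joint arm with a two-finger parallel gripper is mounted at the origin on the work surface. World frame = base frame: x ahead of the robot, y to its left, z up, the work surface at z = 0. Lengths are in m, angles in rad, forces in N, time in s.
With the tool pointing down it reaches from about 0.225 to 0.875 m from the base axis. Payload 3.4 kg.
Tool frame: the origin (TCP) lies at the very end of the fingers, on their centre line; the grasp point (between the pads) lies grip_point_offset behind it (grip_point_offset is the distance from the TCP to the grasp point, in m); z points along the fingers, y is the direction in which the jaws open and shut (so a half turn about z gives the same grasp; the last joint's range is limited). The gripper opens to 85 mm and grips with 20 to 120 N. Pads are 22 mm wide; open, the fingers measure 114 mm over their backs; the gripper's body (76 mm by 85 mm) begins 54 mm behind the grasp point. The pads swing forward as they close: fully open they stand 13 mm farther back than shut.
Start: joints at [-1.409, 0.276, 1.505, -0, 1.361, -0.121], TCP at [0.16, -0.552, 0.231] pointing down, gripper open.
Joint ranges: [-2.89, 2.89], [-0.75, 2.08], [0.22, 2.7], [-1.18, 4.32], [0.11, 2.71], [-2.7, 2.7]. Speed limits (rad/s): [2.57, 2.57, 3.14, 3.14, 3.14, 3.14].

## Interface

Orientations are given as a rotation vector (axis times angle).
In Python, from workcell import get_state, camera, camera_info, close_job, find_in, masks_of, mark_of, grip_point_offset gives the robot as it stands.
- The arm moves only by the tool carry_out, never from a script. Its argument "steps" is a list of rows, each an object with "translation": the shift along the tool's x, y, z in mm, a list of three; "roll": the turn about the tool's z in rad; "grip": the finger opening in mm, from 0 to 85.4. A call has 1 to 20 rows; each row shifts and turns the commanded pose from where the row before left it, along the tool's axes as they then stand; what a row does not reach is not made up. A row lasts 1/12 s, in which the tool goes at most 41.7 mm and 7.16 degrees, less where a joint would pass 70% of its speed; a pose out of reach is approached as far as the arm can. A call with a gripper value outside its range is refused whole. The fingers move at their own pace and stop on an object; "force" is the grip in N (left out, the last holds). Time passes only in rows, so rows that do not move let the fingers close. It gives the time, the measured TCP pose, the force and the opening at its end, in the units of the state.
- get_state(): the state, without advancing time (a new reading comes with each control period).
- camera(name): name is "side" or "top"; returns the picture (420x560x3 uint8, blue, green, red); there is no depth.
- camera_info(name): a dict with "fovy" (degrees; the focal length in pixels is half the picture's height over the tangent of half this angle, whatever the lens; pixels are square), "cx", "cy" (the principal point, pixels), "dist_coeffs" ([k1, k2, p1, p2, k3] as OpenCV has them; the pictures are not rectified), "cam_to_world" (4x4, takes a point from camera to world coordinates). Camera axes: x right, y down, z forward; pixel columns grow to the right and rows downward; lengths in m; the calibration is good to about 2 mm. A picture is of the moment at which its call begins. camera_info takes no time and is no camera call.
- close_job(): hands the job in, once; it reports no verdict.
Trained networks look in the newest picture that a camera, given by its name, has taken for a name from the list of things; names that differ only in an ending like _2 or _b are one class to them, and where a whole thing is asked for, a point or a joint stands for the part that bears it (a point fixed in the world has none). Each returns a list of dicts, best first, with "p" (0 to 1); they miss things now and then, are a little off and sometimes report something else, mostly with a low value. They report only what shows in the picture. A call takes as long as a camera call. They do not tell look-alikes from the thing itself.
- find_in(camera, query): "box" ([left, top, right, bottom] in pixels, round what is visible of it).
- masks_of(camera, query): "pixels" (420x560 bool, what is visible of it) and "box" ([left, top, right, bottom] in pixels, round what is visible of it).
- mark_of(camera, query): "at" ([column, row] in pixels: a listed point, or the origin of a listed thing).
The state is a dict: "t": time; "joints": joint angles; "dq": joint speeds; "joint_torque": joint torques, N m; "tool_pos": TCP position; "tcp_rot": TCP orientation; "contact_force": force on the tool from outside, world axes, zero at the start; "torque": the same for the moment, N m; "finger_gap": opening from 0.0 (shut) to 1.0 (fully open).
Only numpy, scipy, OpenCV 4.12 (cv2) and the standard library are available. Lean on these libraries where they do the work, as an engineer would, in place of code of your own. Each camera call takes 0.05 s, during which the arm holds its last target.

## Task

Take the mallet off the folding hook on the white panel and lower it gently, handle first, down through the ring of the ring stand until it hangs there upright by its head, and let go of it there rather than letting it fall in. Then fold the emptied hook flat against its panel. Leave the other things on the bench where they are.

Things in the scene. Friction and masses are not known exactly. Their poses are not given: they have to be found in the camera images.
- mallet_head (a point): Centre of the grey plastic head of a small bench mallet (0.17 to 0.29 kg): a block 66 mm long (x), 28 wide (y), 40 high (z, up while it hangs); the point is 20 mm above its underside. At the start it hangs upright in the fork of the hook: handle down between the prongs, the head's underside lying on the prongs 150 mm above the bench, its long side across them.
- mallet_end (a point): Lower end of the mallet's round wooden handle, on its axis, 130 mm below the centre of the head. The handle, 18 mm in diameter and 110 mm long, runs straight down (-z) from the middle of the head's underside; its last 6 mm taper to 15 mm.
- ring_top (a point): Centre of the fixed level steel ring on the ring stand, at the height of its top face, 135 mm above the bench. Bore 26 mm, outside 44 mm, 10 mm thick, open below. A thin bar joins it to the stand's upright 12 mm rod, 75 mm off along the stand's +x (away from the robot); nothing on the stand is higher than the ring. The base plate, 12 mm high, begins 50 mm from the ring's axis.
- hook_hinge (a point): Point on the hook's vertical hinge axis, 150 mm above the bench, level with the prongs' top. Axes of the fixed upright white panel: x into the panel, away from the robot, y along it, z up. The panel's face is 24 mm from the hinge axis (+x); the panel is 12 mm thick, 150 mm high and reaches from 40 mm on the -y side to 130 mm on the +y side of the hinge.
- hook_end (a point): Point on the mid-line of the steel hook, 85 mm from the hinge axis, level with its top (150 mm above the bench). Turns with the hook; y points outward along it, z up. The hook is a bar 18 mm wide, 10 mm thick; from 44 to 120 mm it is a fork of two prongs, 8 mm wide, 26 mm apart, 42 mm over all, their ends turned up 5 mm.
- hook (a joint): Angle of the hook about its vertical hinge, rad: 0 = folded flat along the panel, pointing to the panel's +y (end stop); 1.57 = straight out from the panel, towards the robot; far end stop 1.8. Grows counter-clockwise seen from above. Starts unfolded, near 1.57. Swings level and stays where it is left (friction about 0.05 N m).
- tip_box: Bystander: orange box of pipette tips, 116 x 80 mm, 65 mm high; origin at the centre of its underside.
- tube_rack: Bystander: pink rack of small tubes, 110 x 60 mm, 54 mm high; origin at the centre of its underside.
- beaker: Bystander: glass beaker, 64 mm across, 75 mm high; origin at the centre of its underside.
- bottle: Bystander: amber glass bottle with a cap, 66 mm across, 130 mm high; origin at the centre of its underside.
Things that resemble listed ones, but are neither listed nor needed, are in the scene too. What is shaped like the part that bears mallet_head but turquoise is not meant.

How it is judged:
On the way, in this order (a step that is already met when the one before it is completed fails the run):
1. the mallet hangs upright in the ring by its head, released and at rest (horizontal distance between mallet_head and ring_top below 0.01 m and z of mallet_head in the frame of ring_top between 0.015 and 0.024 m and z of mallet_end in the frame of ring_top below -0.1 m and angle between mallet_head's own z axis and vertical below 0.12 rad and linear speed of mallet below 0.03 m/s and contact force between the fingers and mallet below 0.05 N), for 0.2 s.
2. then the empty hook is folded flat against its panel (value of joint hook below 0.12 rad), for 0.2 s.
At the end, for the whole second after the job is handed in: The mallet hangs handle-down in the ring with its head on the ring's top (head centre 15 to 24 mm above it and within 10 mm of the ring's axis, handle end over 100 mm below it, tilt under 0.12 rad), released and at rest; the hook is folded against its panel (under 0.12 rad) (all of step 1 and value of joint hook below 0.12 rad); the robot touches nothing.
It fails at once if the mallet falls into the ring (faster than 0.7 m/s, a free fall of about 25 mm) instead of being lowered (horizontal distance between mallet_end and ring_top below 0.015 m and z of mallet_end in the frame of ring_top below -0.01 m and linear speed of mallet above 0.7 m/s).
It fails at once if the tip box is shifted by more than 30 mm or tipped over (distance of tip_box from where it was at the start of the episode above 0.03 m or angle between tip_box's own z axis and vertical above 0.4 rad).
It fails at once if the tube rack is shifted by more than 30 mm or tipped over (distance of tube_rack from where it was at the start of the episode above 0.03 m or angle between tube_rack's own z axis and vertical above 0.4 rad).
It fails at once if the beaker is shifted by more than 30 mm or tipped over (distance of beaker from where it was at the start of the episode above 0.03 m or angle between beaker's own z axis and vertical above 0.4 rad).
It fails at once if the bottle is shifted by more than 30 mm or tipped over (distance of bottle from where it was at the start of the episode above 0.03 m or angle between bottle's own z axis and vertical above 0.4 rad).
It also fails if it takes over 64 s, if anything falls off the work surface, if the arm or the gripper's body presses on something with over 40 N, if the wrist force passes 120 N, or if a joint passes its speed limit or range.

## Working session

There is one attempt and no reset: what is moved stays moved. The work goes in short steps, Python scripts to look and compute and a tool call to move; the robot and the scene stay as the last step left them, time stands still between calls to the robot, and variables do not carry over. Pictures are saved under pics/ and viewed, and the job is handed in when it is done.

Besides the shell and the picture viewer there is one more tool, called after "Call:" as name([rows], argument=value, ...), one row to a line, values as JSON. carry_out: Moves the arm, as the interface text tells. Its arguments: {"type":"object","properties":{"steps":{"type":"array","items":{"type":"object","properties":{"translation":{"type":"array","items":{"type":"number"}},"roll":{"type":"number"},"grip":{"type":"number"}}}},"force":{"type":"number"}},"required":["steps"]}

```bash
mkdir -p pics; cat > h.py <<'E'
import numpy as np, cv2
from workcell import *
def K(n):
    i=camera_info(n); f=210/np.tan(np.radians(i['fovy'])/2)
    return np.array([[f,0,i['cx']],[0,f,i['cy']],[0,0,1.]]),np.array(i['dist_coeffs'],float),np.array(i['cam_to_world'])
def ray(n,uv):
    k,d,T=K(n); p=cv2.undistortPoints(np.array([[uv]],float),k,d)[0,0]
    return T[:3,3],T[:3,:3]@np.array([p[0],p[1],1.])
def atz(n,uv,z):
    o,r=ray(n,uv); return o+r*(z-o[2])/r[2]
def tri(a,b):
    (o1,r1),(o2,r2)=a,b
    A=np.stack([r1,-r2],1); s=np.linalg.lstsq(A,o2-o1,rcond=None)[0]
    p,q=o1+s[0]*r1,o2+s[1]*r2
    return (p+q)/2,np.linalg.norm(p-q)
def proj(n,P):
    k,d,T=K(n); Ti=np.linalg.inv(T); P=np.atleast_2d(np.array(P,float))
    return cv2.projectPoints(P,cv2.Rodrigues(Ti[:3,:3])[0],Ti[:3,3],k,d)[0][:,0]
def snap(n,f,s=1.4):
    im=camera(n); cv2.imwrite('pics/'+f,cv2.resize(im,None,fx=s,fy=s,interpolation=cv2.INTER_CUBIC)); return im
E
python3 - <<'E'
from h import *
np.set_printoptions(precision=4,suppress=True)
s=get_state();print(s, grip_point_offset)
for n in('side','top'):
    snap(n,n+'0.png'); print(n,camera_info(n))
    for q in ['mallet_head','mallet_end','ring_top','hook_hinge','hook_end','tip_box','tube_rack','beaker','bottle']:
        print(q,[(np.round(m['at'],1),round(m['p'],2)) for m in mark_of(n,q)])
E
```

```text
{'t': 0.0, 'joints': array([-1.409 ,  0.2766,  1.5062,  0.    ,  1.3607, -0.121 ]), 'dq': array([ 0.0008,  0.0006, -0.0002,  0.0012, -0.0004,  0.0002]), 'joint_torque': array([ -0.0005, -41.6774, -24.5805,  -0.0002,   0.0111,  -0.    ]), 'tool_pos': array([ 0.1604, -0.5516,  0.2304]), 'tcp_rot': array([-3.1085, -0.4425,  0.    ]), 'contact_force': array([ 0.49  , -0.7695,  0.1243]), 'torque': array([ 0.0001, -0.0591, -0.0097]), 'finger_gap': 1.0043839007450703} 0.0187
side {'fovy': 57.59666352149353, 'cx': 280.0348849120099, 'cy': 209.0138257367375, 'dist_coeffs': array([-0.0953,  0.    ,  0.    ,  0.    ,  0.    ]), 'cam_to_world': array([[ 0.9679, -0.1945,  0.1589,  0.4142],
       [-0.2503, -0.6962,  0.6727, -0.6369],
       [-0.0202, -0.691 , -0.7226,  0.8053],
       [ 0.    ,  0.    ,  0.    ,  1.    ]])}
mallet_head [(array([276.5, 283.9]), 0.76), (array([258.9, 342.4]), 0.62), (array([343.3, 330.7]), 0.55)]
mallet_end [(array([282.4, 318.1]), 0.95), (array([332.5, 362.4]), 0.78), (array([264.6, 370.3]), 0.72), (array([181.1, 179. ]), 0.54), (array([243.9, 148.6]), 0.33)]
ring
[... 460 characters left out ...]
    ,  0.    ,  0.    ,  0.    ]), 'cam_to_world': array([[ 0.0219, -0.9867,  0.1608,  0.3965],
       [-0.9994, -0.026 , -0.0235,  0.0127],
       [ 0.0274, -0.1602, -0.9867,  1.13  ],
       [ 0.    ,  0.    ,  0.    ,  1.    ]])}
mallet_head [(array([387.6, 238.3]), 0.94), (array([421.1, 272.3]), 0.9), (array([429.5, 210. ]), 0.83)]
mallet_end [(array([376.2, 246.7]), 0.94), (array([412.9, 213.2]), 0.85), (array([407.5, 268.2]), 0.83), (array([387.9, 238.3]), 0.31)]
ring_top [(array([173. , 224.6]), 0.66)]
hook_hinge [(array([377.4, 205.4]), 0.96)]
hook_end []
tip_box [(array([285.3, 292.6]), 0.84)]
tube_rack []
beaker [(array([407.7, 311.9]), 0.76)]
bottle [(array([281. , 131.1]), 0.66)]
```

View pics/side0.png

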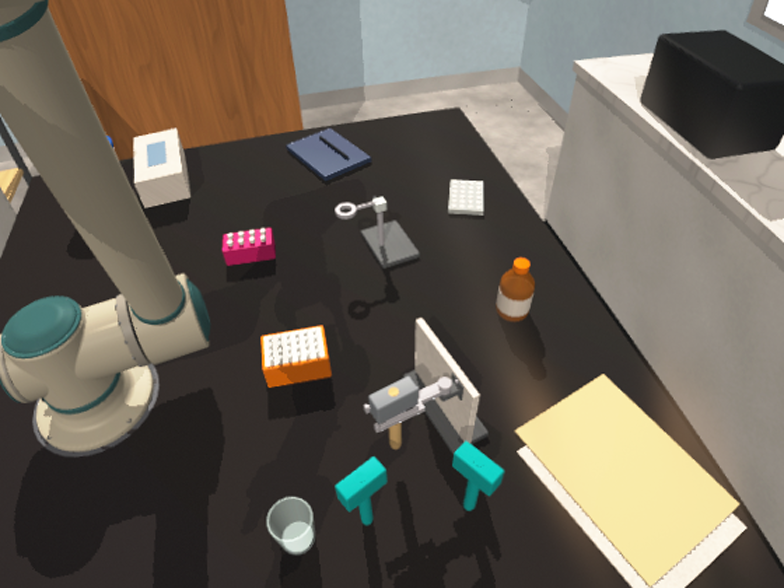

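View pics/top0.png

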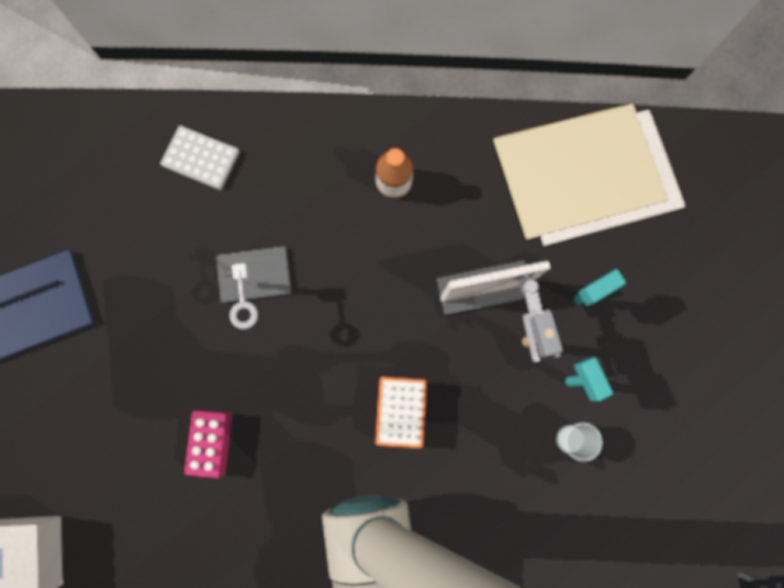

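```bash
python3 - <<'E'
from h import *
np.set_printoptions(precision=4,suppress=True)
S,T='side','top'
for nm,a,b in [('head',(276.5,283.9),(387.6,238.3)),('end',(282.4,318.1),(376.2,246.7)),('ring',(245.4,149.3),(173,224.6)),('hinge',(317,273.8),(377.4,205.4))]:
    print(nm,tri(ray(S,a),ray(T,b)))
print('h',atz(S,(276.5,283.9),.17),atz(T,(387.6,238.3),.17))
print('r',atz(S,(245.4,149.3),.135),atz(T,(173,224.6),.135))
print('hi',atz(S,(317,273.8),.15),atz(T,(377.4,205.4),.15), 'end',atz(S,(280.6,290.7),.15))
for n,q in [(T,(285.3,292.6)),(T,(407.7,311.9)),(T,(281,131.1)),(S,(212,261.5)),(S,(179.8,184.2)),(S,(212.8,379.1)),(S,(366.3,219.6))]: print(n,atz(n,q,0))
for n in (S,T):
    im=camera(n); u=(270,300) if n==S else (390,240)
    c=im[u[1]-80:u[1]+100,u[0]-90:u[0]+130]; cv2.imwrite(f'pics/{n}z.png',cv2.resize(c,None,fx=3,fy=3,interpolation=cv2.INTER_CUBIC))
    u=(245,150) if n==S else (175,225)
    c=im[u[1]-70:u[1]+70,u[0]-90:u[0]+90]; cv2.imwrite(f'pics/{n}r.png',cv2.resize(c,None,fx=3,fy=3,interpolation=cv2.INTER_CUBIC))
E
```

```text
head (array([ 0.5003, -0.2401,  0.1725]), np.float64(0.007585355521087416))
end (array([ 0.5009, -0.246 ,  0.0399]), np.float64(0.007641295315302505))
ring (array([0.5267, 0.2464, 0.1331]), np.float64(0.0024298856579841417))
hinge (array([ 0.5841, -0.224 ,  0.1489]), np.float64(0.002811026341348059))
h [ 0.4968 -0.2387  0.17  ] [ 0.5044 -0.2409  0.17  ]
r [0.5251 0.2437 0.135 ] [0.5277 0.246  0.135 ]
hi [ 0.5852 -0.2246  0.15  ] [ 0.5824 -0.2236  0.15  ] end [ 0.5034 -0.2436  0.15  ]
top [ 0.3774 -0.0195  0.    ]
top [ 0.334  -0.3362  0.    ]
top [0.8093 0.0016 0.    ]
side [ 0.3735 -0.0225  0.    ]
side [0.3134 0.303  0.    ]
side [ 0.3331 -0.3249  0.    ]
side [0.8168 0.0066 0.    ]
```

View pics/sidez.png

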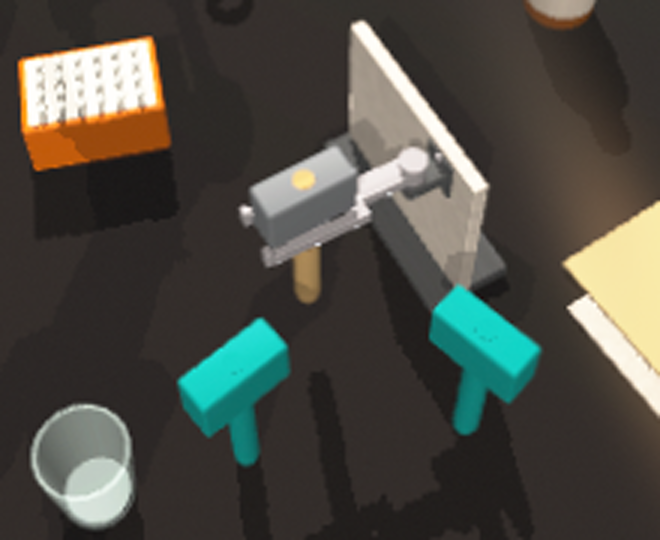

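View pics/topz.png

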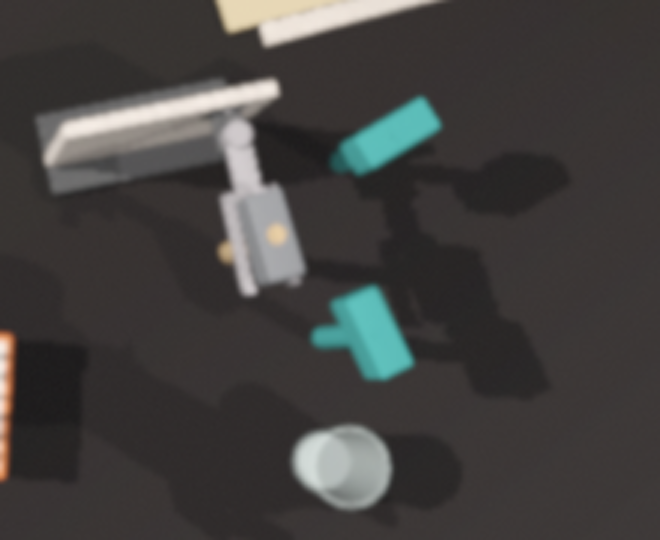

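View pics/topr.png

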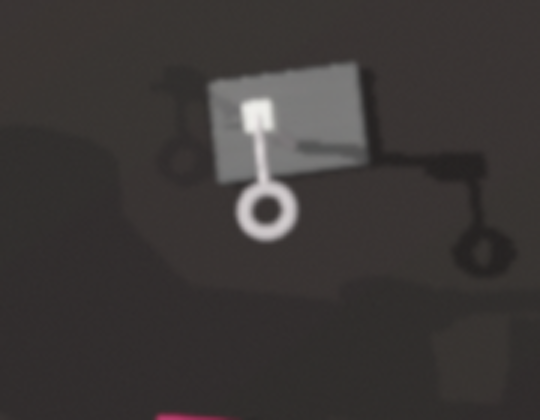

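View pics/sider.png

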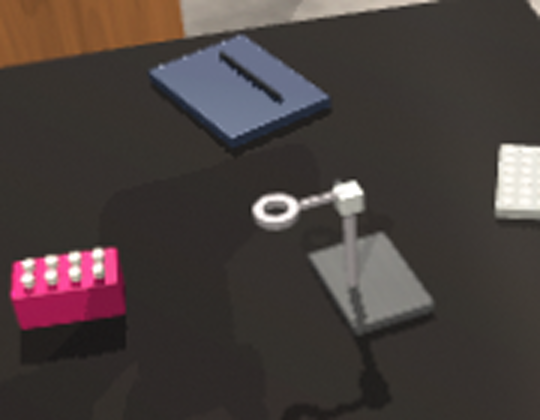

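The side view shows the grey mallet at about (281,280). The hook's prong runs alongside it, with turquoise decoys below and the ring at (245,149). In the top view the mallet dot is at (392,238) and the ring at (174,224). I'll measure the head's yaw and the hook's direction more finely.

```bash
python3 - <<'E'
from h import *
np.set_printoptions(precision=4,suppress=True)
for n,u,hw in (('side',(280,285),(45,34)),('top',(387,228),(40,30))):
    im=camera(n); x0,y0=u[0]-hw[0],u[1]-hw[1]
    c=im[y0:u[1]+hw[1],x0:u[0]+hw[0]]; c=cv2.resize(c,None,fx=8,fy=8,interpolation=cv2.INTER_CUBIC)
    c=cv2.convertScaleAbs(c,alpha=1.3)
    print(n,x0,y0,c.shape)
    cv2.imwrite(f'pics/{n}zz.png',c)
    b,g,r=[im[...,i].astype(int) for i in range(3)]
    Y=(r-b>50); Y[:y0]=0;Y[u[1]+hw[1]:]=0;Y[:,:x0]=0;Y[:,u[0]+hw[0]:]=0
    k,l,st,ce=cv2.connectedComponentsWithStats(Y.astype(np.uint8))
    print(st,ce)
    for i in range(1,k): print(atz(n,ce[i],.19))
    for m in masks_of(n,'hook')+masks_of(n,'mallet_head'): print(m['box'],m['p'],m['pixels'].sum())
    im2=im
    for i in camera_info(n)['cx'],: pass
E
```

```text
side 235 251 (544, 720, 3)
[[     0      0    560    420 235026]
 [   235    258      2     12     17]
 [   277    277      8      6     41]
 [   278    303      8     16    116]] [[279.5019 209.434 ]
 [235.2941 264.2353]
 [280.7317 279.439 ]
 [281.7931 310.569 ]]
[ 0.4269 -0.1861  0.19  ]
[ 0.5044 -0.2437  0.19  ]
[ 0.4897 -0.308   0.19  ]
[240.0, 324.5, 274.7, 372.8] 0.97 1025
[262.8, 266.8, 297.7, 318.4] 0.93 822
[324.3, 314.9, 361.6, 364.0] 0.72 945
top 347 198 (480, 640, 3)
[[     0      0    560    420 235168]
 [   390    236      5      5     20]
 [   374    242      3      5     12]] [[279.4856 209.4958]
 [391.75   237.75  ]
 [374.9167 243.8333]]
[ 0.5036 -0.2449  0.19  ]
[ 0.4894 -0.2074  0.19  ]
[373.2, 202.5, 398.5, 256.8] 0.85 454
[411.0, 195.2, 446.1, 219.2] 0.78 448
[401.6, 255.4, 436.1, 285.7] 0.72 565
[373.7, 222.8, 401.2, 254.2] 0.64 559
[271.1, 271.1, 304.7, 319.8] 0.48 1494
```

View pics/sidezz.png

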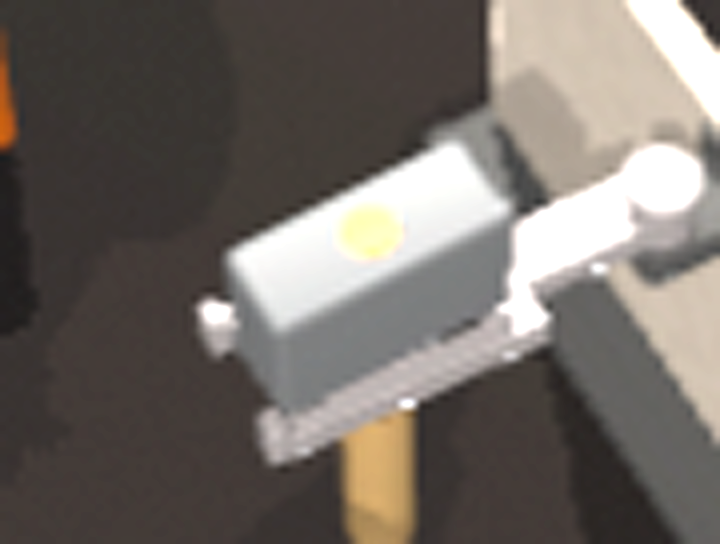

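View pics/topzz.png

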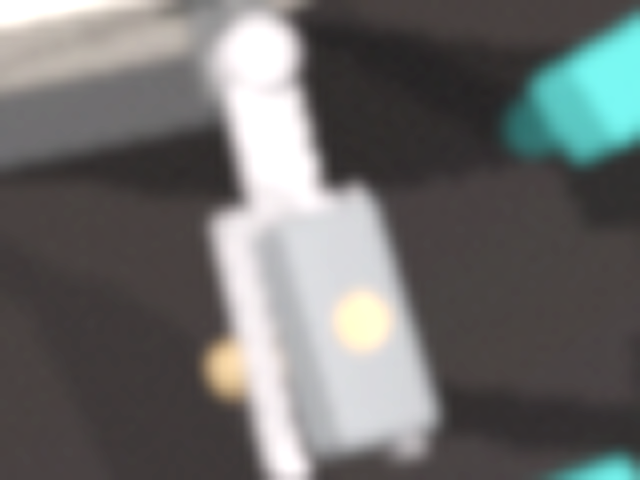

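```bash
python3 - <<'E'
from h import *
np.set_printoptions(precision=4,suppress=True)
def m(n,x0,y0,L,z):
    P=[atz(n,((u+.5)/8-.5+x0,(v+.5)/8-.5+y0),z)[:2] for u,v in L]; print(n,np.array(P)); return np.array(P)
a=m('side',235,251,[(228,258),(455,142),(513,210),(275,332)],.19)
b=m('top',347,198,[(285,230),(375,190),(438,425),(330,450)],.19)
for q in (a,): print(q.mean(0),[np.linalg.norm(q[i]-q[(i+1)%4]) for i in range(4)],[np.degrees(np.arctan2(*(q[i]-q[(i+1)%4])[::-1])) for i in range(4)])
print(b.mean(0),[np.linalg.norm(b[i]-b[(i+1)%4]) for i in range(4)],[np.degrees(np.arctan2(*(b[i]-b[(i+1)%4])[::-1])) for i in range(4)])
# near prong outer edge bottom top view etc. panel top edge, z=.15
print('panel top edge front, top view', atz('top',(300+50/3,160+155/3),.15),atz('top',(300+278/3,160+93/3),.15))
# ring
for n,u in (('side',(245,149)),('top',(174,225))):
    im=camera(n); c=im[u[1]-22:u[1]+22,u[0]-28:u[0]+28]; cv2.imwrite(f'pics/{n}rr.png',cv2.resize(c,None,fx=12,fy=12,interpolation=cv2.INTER_CUBIC))
    g=im.min(2).copy(); 
    for th in(110,140,170):
        M=(g>th).astype(np.uint8); k,l,st,ce=cv2.connectedComponentsWithStats(M)
        i=[j for j in range(1,k) if abs(ce[j]-u).max()<25]; print(n,th,[(st[j],ce[j]) for j in i])
E
```

```text
side [[ 0.4703 -0.2423]
 [ 0.5309 -0.2245]
 [ 0.539  -0.247 ]
 [ 0.4764 -0.2648]]
top [[ 0.5284 -0.224 ]
 [ 0.5401 -0.2493]
 [ 0.4757 -0.2657]
 [ 0.4682 -0.2357]]
[ 0.5041 -0.2446] [np.float64(0.06318638600581025), np.float64(0.02396863265880844), np.float64(0.06509037707557387), np.float64(0.023328503186348257)] [np.float64(-163.63271461541078), np.float64(109.61229341534602), np.float64(15.832040928234466), np.float64(-74.96987386168075)]
[ 0.5031 -0.2437] [np.float64(0.027887427218076747), np.float64(0.06650931102281117), np.float64(0.030924817381384355), np.float64(0.06127967155157924)] [np.float64(114.92252849189349), np.float64(14.25976318994192), np.float64(-76.05664183762671), np.float64(-169.0317510823849)]
panel top edge front, top view [ 0.564 -0.083  0.15 ] [ 0.6175 -0.26    0.15  ]
side 110 []
side 140 [(array([239, 140,  37,  15, 188], dtype=int32), array([258.3138, 147.1011]))]
side 170 [(array([239, 145,  16,   9,  74], dtype=int32), array([246.6486, 149.1081])), (array([263, 145,   2,   1,   2], dtype=int32), array([263.5, 145. ])), (array([256, 147,   2,   1,   2], dtype=int32), array([256.5, 147. ])), (array([259, 146,   2,   1,   2], dtype=int32), array([259.5, 146. ]))]
top 110 []
top 140 [(array([164, 187,  20,  48, 429], dtype=int32), array([172.1981, 211.3939]))]
top 170 [(array([165, 188,  18,  46, 309], dtype=int32), array([172.0777, 210.7799]))]
```

View pics/siderr.png

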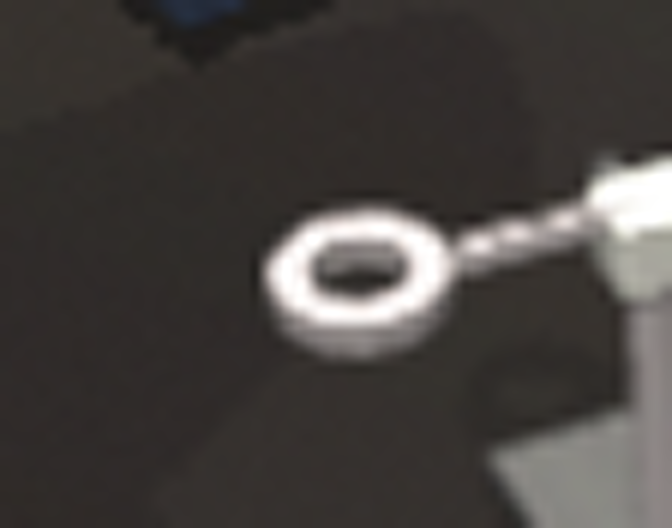

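View pics/toprr.png

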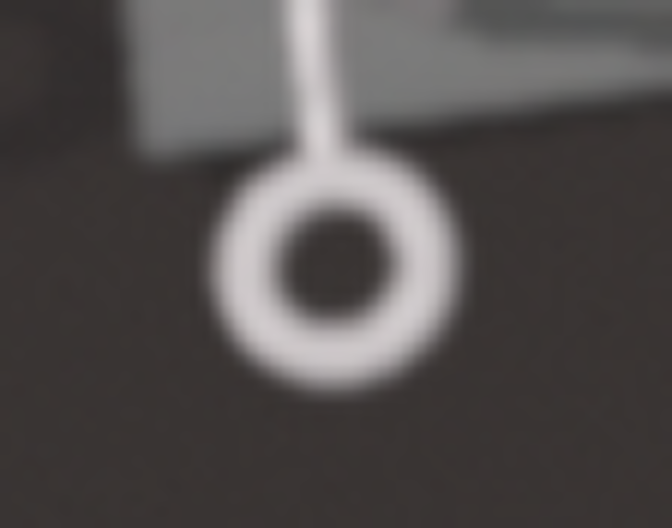

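```bash
cat >> h.py <<'E'
from scipy.spatial.transform import Rotation as Ro
def go(x,y,z,yaw=None):
    s=get_state(); R=Ro.from_rotvec(s['tcp_rot']).as_matrix(); p=s['tool_pos']
    cy=np.degrees(np.arctan2(R[1,0],R[0,0])); print('pos',p,'yaw',cy,'tilt',np.degrees(np.arccos(-R[2,2])))
    roll=0
    if yaw is not None:
        roll=-np.radians(yaw-cy); R=R@Ro.from_rotvec([0,0,roll]).as_matrix()
    print('roll',roll,'trans after roll mm',(R.T@(np.array([x,y,z])-p))*1000)
E
python3 - <<'E'
from h import *
np.set_printoptions(precision=4,suppress=True)
print(tri(ray('side',(258.9,342.4)),ray('top',(421.1,272.3))),tri(ray('side',(343.3,330.7)),ray('top',(429.5,210.))))
print('ring',atz('side',(246.54,148.6),.135),atz('top',(173.46,224.8),.135))
print('dot',tri(ray('side',(280.73,279.44)),ray('top',(391.75,237.75))))
go(.504,-.2443,.26,14.5)
E
```

```text
(array([ 0.4355, -0.3291,  0.1304]), np.float64(0.007718593286526877)) (array([ 0.5862, -0.3517,  0.1393]), np.float64(0.01837510433715959))
ring [0.5289 0.2461 0.135 ] [0.5272 0.2449 0.135 ]
dot (array([ 0.5038, -0.2446,  0.1913]), np.float64(0.0007664647360434679))
pos [ 0.1604 -0.5522  0.2313] yaw 16.202661570232777 tilt 0.006195076122927442
roll 0.02971705044773864 trans after roll mm [ 409.7248 -212.0676  -28.6996]
```

Call:
carry_out([
  {"translation": [0,0,-29],"roll": 0.03,"grip": 85},
  {"translation": [34.1,-17.7,0],"grip": 85},
  {"translation": [34.1,-17.7,0],"grip": 85},
  {"translation": [34.1,-17.7,0],"grip": 85},
  {"translation": [34.1,-17.7,0],"grip": 85},
  {"translation": [34.1,-17.7,0],"grip": 85},
  {"translation": [34.1,-17.7,0],"grip": 85},
  {"translation": [34.1,-17.7,0],"grip": 85},
  {"translation": [34.1,-17.7,0],"grip": 85},
  {"translation": [34.1,-17.7,0],"grip": 85},
  {"translation": [34.1,-17.7,0],"grip": 85},
  {"translation": [34.1,-17.7,0],"grip": 85},
  {"translation": [34.1,-17.7,0],"grip": 85},
  {"translation": [0,0,0],"grip": 85},
  {"translation": [0,0,0],"grip": 85},
])

```text
validation failed for argument at $.st...
```

```bash
python3 - <<'E'
from h import *
np.set_printoptions(precision=4,suppress=True)
go(.504,-.2445,.157,14.5); snap('side','s1.png'); snap('top','t1.png'); print(get_state()['t'])
E
```

```text
pos [ 0.1604 -0.5522  0.2313] yaw 16.202661570232777 tilt 0.006195076122927442
roll 0.02971705044773864 trans after roll mm [ 409.6795 -211.884    74.3005]
1.6
```

View pics/s1.png

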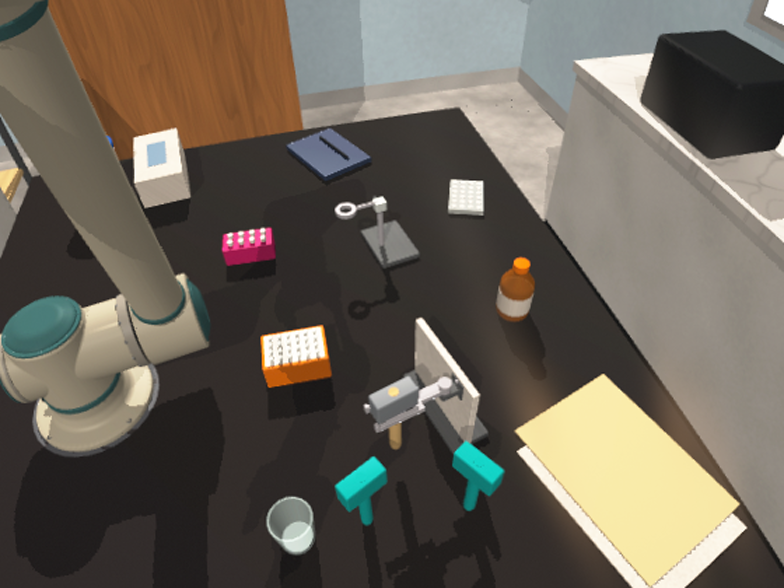

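View pics/t1.png

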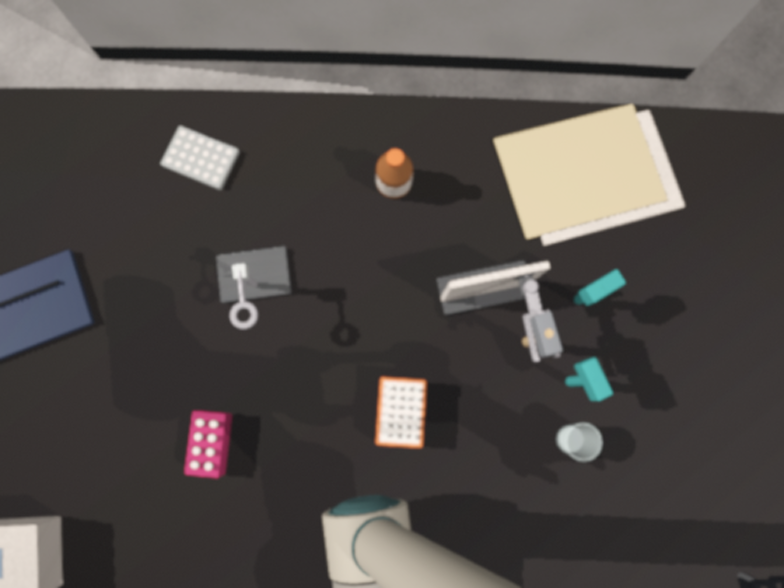

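Both pictures are unchanged, because the move was refused. The steps probably need all their fields, so I'll resend with roll in every row.

Call:
carry_out([
  {"translation": [0,0,-29],"roll": 0.03,"grip": 85},
  {"translation": [34.1,-17.7,0],"roll": 0,"grip": 85},
  {"translation": [34.1,-17.7,0],"roll": 0,"grip": 85},
  {"translation": [34.1,-17.7,0],"roll": 0,"grip": 85},
  {"translation": [34.1,-17.7,0],"roll": 0,"grip": 85},
  {"translation": [34.1,-17.7,0],"roll": 0,"grip": 85},
  {"translation": [34.1,-17.7,0],"roll": 0,"grip": 85},
  {"translation": [34.1,-17.7,0],"roll": 0,"grip": 85},
  {"translation": [34.1,-17.7,0],"roll": 0,"grip": 85},
  {"translation": [34.1,-17.7,0],"roll": 0,"grip": 85},
  {"translation": [34.1,-17.7,0],"roll": 0,"grip": 85},
  {"translation": [34.1,-17.7,0],"roll": 0,"grip": 85},
  {"translation": [34.1,-17.7,0],"roll": 0,"grip": 85},
  {"translation": [0,0,0],"roll": 0,"grip": 85},
  {"translation": [0,0,0],"roll": 0,"grip": 85},
])

```text
t: 2.85
tool_pos: [0.5046, -0.2427, 0.26]
tcp_rot: [-3.116, -0.402, 0.001]
contact_force: [0.2, -0.6, -0.0]
finger_gap: 0.997
```

```bash
python3 - <<'E'
from h import *
np.set_printoptions(precision=4,suppress=True)
go(.504,-.2445,.157,14.5); snap('side','s2.png'); snap('top','t2.png'); print(get_state()['t'])
E
```

```text
pos [ 0.5046 -0.2427  0.26  ] yaw 14.715098215140626 tilt 0.02465532109128643
roll 0.003754172069367049 trans after roll mm [ -1.0314   1.6166 103.0396]
2.95
```

View pics/s2.png

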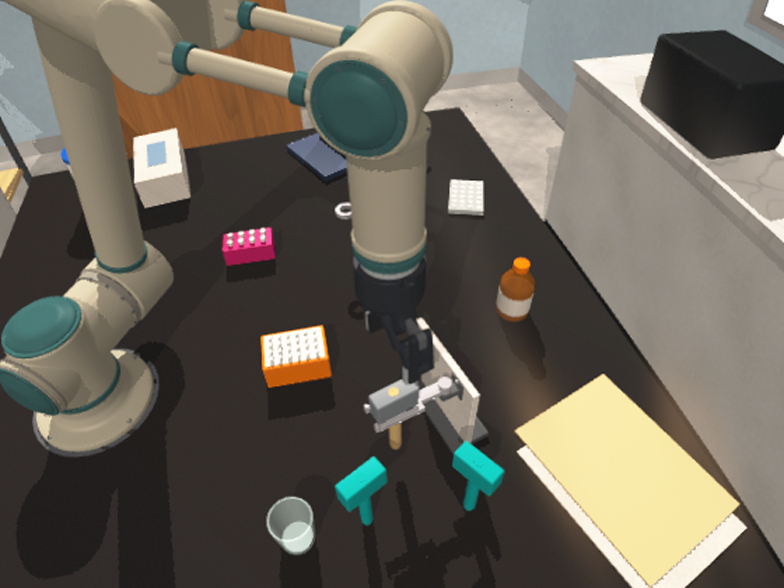

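The gripper stands above the head and straddles it (dot at about (281,280) in raw pixels). Next I descend and close.

Call:
carry_out([
  {"translation": [-1,1.6,13],"roll": 0,"grip": 85},
  {"translation": [0,0,20],"roll": 0,"grip": 85},
  {"translation": [0,0,20],"roll": 0,"grip": 85},
  {"translation": [0,0,20],"roll": 0,"grip": 85},
  {"translation": [0,0,20],"roll": 0,"grip": 85},
  {"translation": [0,0,10],"roll": 0,"grip": 85},
  {"translation": [0,0,0],"roll": 0,"grip": 85},
  {"translation": [0,0,0],"roll": 0,"grip": 40},
  {"translation": [0,0,0],"roll": 0,"grip": 40},
  {"translation": [0,0,0],"roll": 0,"grip": 40},
  {"translation": [0,0,0],"roll": 0,"grip": 20},
  {"translation": [0,0,0],"roll": 0,"grip": 20},
  {"translation": [0,0,0],"roll": 0,"grip": 20},
  {"translation": [0,0,0],"roll": 0,"grip": 20},
  {"translation": [0,0,0],"roll": 0,"grip": 20},
  {"translation": [0,0,0],"roll": 0,"grip": 20},
], force=40)

```text
t: 4.28
tool_pos: [0.5034, -0.2462, 0.1584]
tcp_rot: [3.115, 0.396, 0.002]
contact_force: [-1.0, 0.7, 6.4]
finger_gap: 0.325
```

```bash
python3 - <<'E'
from h import *
np.set_printoptions(precision=4,suppress=True)
go(.504,-.2445,.157,14.5)
im=snap('side','s3.png');c=im[240:350,220:360]; cv2.imwrite('pics/s3z.png',cv2.resize(c,None,fx=5,fy=5,interpolation=cv2.INTER_CUBIC))
E
```

```text
pos [ 0.5034 -0.2462  0.1584] yaw 14.500290314788879 tilt 0.09940455015601266
roll 5.066948933172285e-06 trans after roll mm [ 1.0306 -1.4631  1.3893]
```

View pics/s3z.png

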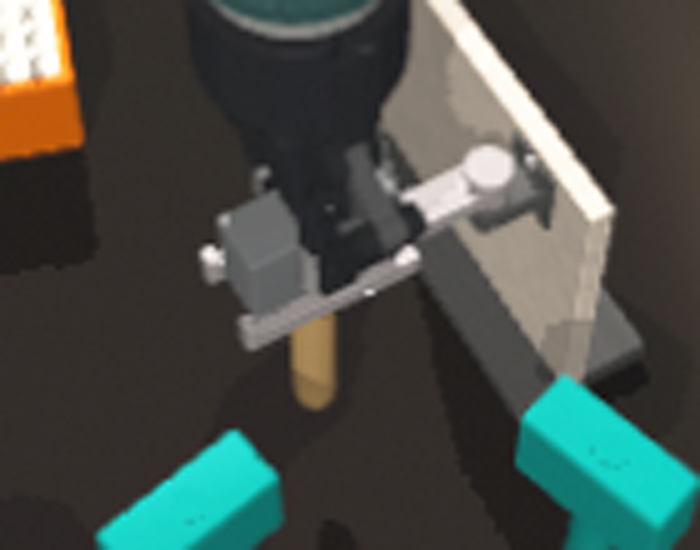

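The fingers are closed on the head at 27.8 mm, which matches its 28 mm width, and the handle is still between the prongs. I'll lift straight up slowly.

Call:
carry_out([
  {"translation": [0,0,-3],"roll": 0,"grip": 20},
  {"translation": [0,0,-4],"roll": 0,"grip": 20},
  {"translation": [0,0,-8],"roll": 0,"grip": 20},
  {"translation": [0,0,-13],"roll": 0,"grip": 20},
  {"translation": [0,0,-15],"roll": 0,"grip": 20},
  {"translation": [0,0,-15],"roll": 0,"grip": 20},
  {"translation": [0,0,-15],"roll": 0,"grip": 20},
  {"translation": [0,0,-15],"roll": 0,"grip": 20},
  {"translation": [0,0,-15],"roll": 0,"grip": 20},
  {"translation": [0,0,-15],"roll": 0,"grip": 20},
  {"translation": [0,0,-15],"roll": 0,"grip": 20},
  {"translation": [0,0,-15],"roll": 0,"grip": 20},
  {"translation": [0,0,-5],"roll": 0,"grip": 20},
  {"translation": [0,0,0],"roll": 0,"grip": 20},
  {"translation": [0,0,0],"roll": 0,"grip": 20},
])

```text
t: 5.58
tool_pos: [0.5027, -0.2458, 0.3099]
tcp_rot: [-3.116, -0.396, 0.001]
contact_force: [-0.4, 0.1, -1.9]
finger_gap: 0.325
```

```bash
python3 - <<'E'
from h import *
np.set_printoptions(precision=4,suppress=True)
go(.528,.2455,.31)
im=snap('side','s4.png');snap('top','t4.png')
for n in ('side','top'):
  for q in ('mallet_end','mallet_head'): print(n,q,[(np.round(m['at'],1),round(m['p'],2)) for m in mark_of(n,q)])
E
```

```text
pos [ 0.5027 -0.2458  0.3099] yaw 14.48524584597332 tilt 0.031687882538934044
roll 0 trans after roll mm [ 147.3947 -469.4027    0.0139]
side mallet_end [(array([282.3, 280.5]), 0.97), (array([317.9, 272.8]), 0.59), (array([333.6, 362.7]), 0.57), (array([262. , 368.4]), 0.56)]
side mallet_head [(array([341.1, 331.1]), 0.83), (array([259. , 345.4]), 0.8), (array([277.6, 234.5]), 0.73)]
top mallet_end [(array([391.6, 235.5]), 0.78), (array([387.1, 238.4]), 0.31)]
top mallet_head [(array([411. , 229.3]), 0.76), (array([420.6, 268.9]), 0.65)]
```

View pics/s4.png

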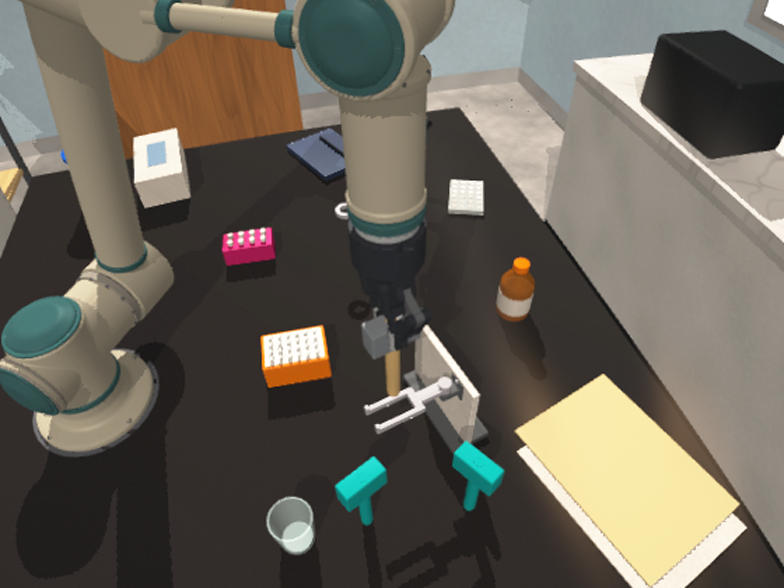

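Mallet is up, handle vertical at (281,280) raw, clear of the fork. The hook hasn't moved. Now I carry it over to the ring.

Call:
carry_out([
  {"translation": [4.6,-14.7,0],"roll": 0,"grip": 20},
  {"translation": [9.2,-29.3,0],"roll": 0,"grip": 20},
  {"translation": [9.2,-29.3,0],"roll": 0,"grip": 20},
  {"translation": [9.2,-29.3,0],"roll": 0,"grip": 20},
  {"translation": [9.2,-29.3,0],"roll": 0,"grip": 20},
  {"translation": [9.2,-29.3,0],"roll": 0,"grip": 20},
  {"translation": [9.2,-29.3,0],"roll": 0,"grip": 20},
  {"translation": [9.2,-29.3,0],"roll": 0,"grip": 20},
  {"translation": [9.2,-29.3,0],"roll": 0,"grip": 20},
  {"translation": [9.2,-29.3,0],"roll": 0,"grip": 20},
  {"translation": [9.2,-29.3,0],"roll": 0,"grip": 20},
  {"translation": [9.2,-29.3,0],"roll": 0,"grip": 20},
  {"translation": [9.2,-29.3,0],"roll": 0,"grip": 20},
  {"translation": [9.2,-29.3,0],"roll": 0,"grip": 20},
  {"translation": [9.2,-29.3,0],"roll": 0,"grip": 20},
  {"translation": [9.2,-29.3,0],"roll": 0,"grip": 20},
  {"translation": [4.8,-15.2,0],"roll": 0,"grip": 20},
  {"translation": [0,0,0],"roll": 0,"grip": 20},
  {"translation": [0,0,0],"roll": 0,"grip": 20},
  {"translation": [0,0,0],"roll": 0,"grip": 20},
])

```text
t: 7.55
tool_pos: [0.5278, 0.245, 0.3101]
tcp_rot: [3.115, 0.396, -0.001]
contact_force: [0.3, 0.0, -2.2]
finger_gap: 0.329
```

```bash
python3 - <<'E'
from h import *
np.set_printoptions(precision=4,suppress=True)
go(.528,.2455,.31)
for n,u in (('side',(245,135)),('top',(174,225))):
    im=snap(n,n[0]+'5.png'); x0,y0=u[0]-40,u[1]-40
    c=im[y0:y0+80,x0:x0+80]; print(n,x0,y0); cv2.imwrite(f'pics/{n}5z.png',cv2.resize(c,None,fx=7,fy=7,interpolation=cv2.INTER_CUBIC))
    for q in ('mallet_end','ring_top','mallet_head'): print(n,q,[(np.round(m['at'],1),round(m['p'],2)) for m in mark_of(n,q)])
    print('expected end',proj(n,[[.528,.2455,.19],[.528,.2455,.135]]))
E
```

```text
pos [0.5278 0.245  0.3101] yaw 14.496526375355103 tilt 0.0733566745967293
roll 0 trans after roll mm [ 0.3579 -0.4716  0.0561]
side 205 95
side mallet_end [(array([335.5, 362. ]), 0.92), (array([244.4, 131.9]), 0.82), (array([262.9, 368.4]), 0.71)]
side ring_top [(array([245.4, 149.5]), 0.97)]
side mallet_head [(array([258.9, 344.6]), 0.98), (array([238.7,  88.8]), 0.59), (array([340.6, 331.9]), 0.59)]
expected end [[244.6423 132.9174]
 [246.2596 148.7692]]
top 134 185
top mallet_end [(array([406.6, 270.5]), 0.65), (array([166.8, 219.1]), 0.61), (array([409.9, 214.4]), 0.6), (array([150.7, 208.7]), 0.35)]
top ring_top [(array([172.1, 224.5]), 0.83), (array([284. , 293.8]), 0.72)]
top mallet_head [(array([419.8, 271.5]), 0.9), (array([431.5, 210.5]), 0.71), (array([150.2, 208.2]), 0.55)]
expected end [[167.5281 220.9962]
 [173.2141 224.4596]]
```

View pics/side5z.png

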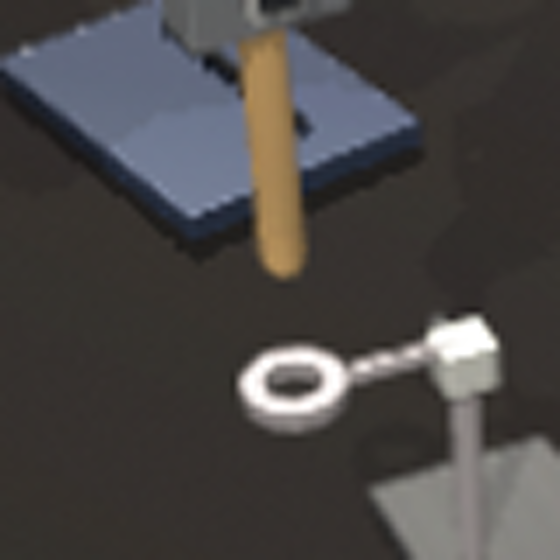

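View pics/top5z.png

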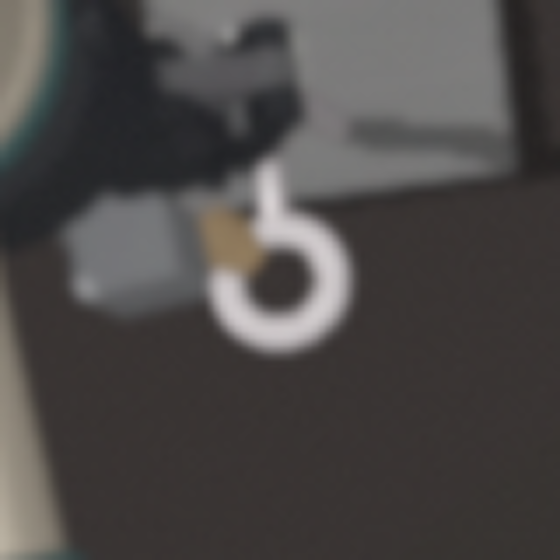

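```bash
python3 - <<'E'
from h import *
p=get_state()['tool_pos']; th=np.linspace(0,2*np.pi,60)
def circ(x,y,z,r): return np.stack([x+r*np.cos(th),y+r*np.sin(th),0*th+z],1)
for n,u in (('side',(245,135)),('top',(174,225))):
    im=camera(n); x0,y0=u[0]-40,u[1]-40
    c=cv2.resize(im[y0:y0+80,x0:x0+80],None,fx=7,fy=7,interpolation=cv2.INTER_CUBIC)
    e=p[2]-.157+.04
    for C,col in ((circ(p[0],p[1],e,.0075),(0,255,0)),(circ(p[0],p[1],e+.006,.009),(0,255,0)),(circ(p[0],p[1],e+.1,.009),(0,255,0)),(circ(.528,.2455,.135,.013),(0,0,255)),(circ(.528,.2455,.135,.022),(0,0,255))):
        q=((proj(n,C)-[x0,y0]+.5)*7).astype(np.int32); cv2.polylines(c,[q.reshape(-1,1,2)],True,col,1)
    cv2.imwrite(f'pics/{n}6o.png',c)
E
```

```text
(no output)
```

View pics/side6o.png

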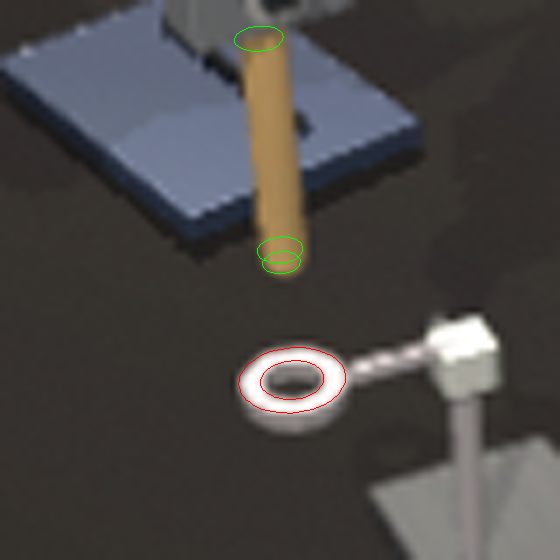

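View pics/top6o.png

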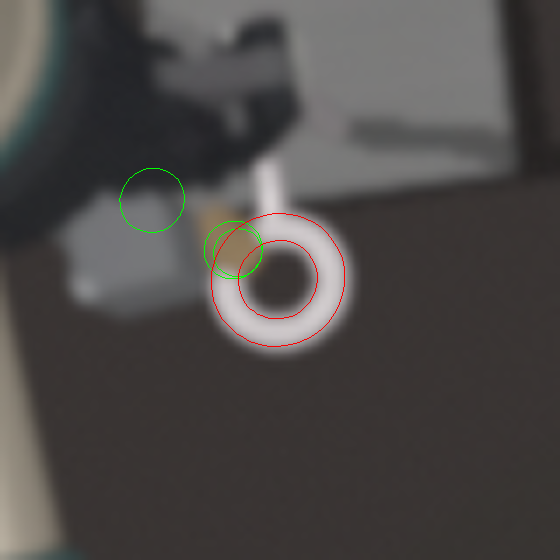

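The overlay and the picture agree within about 1 mm for the ring (246,149) and the handle end (245,133). I'll lower the tip just into the bore and check for contact.

Call:
carry_out([
  {"translation": [0,0,10],"roll": 0,"grip": 20},
  {"translation": [0,0,10],"roll": 0,"grip": 20},
  {"translation": [0,0,10],"roll": 0,"grip": 20},
  {"translation": [0,0,10],"roll": 0,"grip": 20},
  {"translation": [0,0,8],"roll": 0,"grip": 20},
  {"translation": [0,0,5],"roll": 0,"grip": 20},
  {"translation": [0,0,4],"roll": 0,"grip": 20},
  {"translation": [0,0,4],"roll": 0,"grip": 20},
  {"translation": [0,0,4],"roll": 0,"grip": 20},
  {"translation": [0,0,4],"roll": 0,"grip": 20},
  {"translation": [0,0,0],"roll": 0,"grip": 20},
  {"translation": [0,0,0],"roll": 0,"grip": 20},
])

```text
t: 9.05
tool_pos: [0.5283, 0.2453, 0.2412]
tcp_rot: [3.116, 0.396, -0.0]
contact_force: [-0.1, -1.0, -1.6]
finger_gap: 0.326
```

```bash
python3 - <<'E'
from h import *
go(.528,.2455,.31);print(get_state()['contact_force'])
for n,u in (('side',(245,135)),('top',(174,225))):
    im=camera(n); x0,y0=u[0]-40,u[1]-40
    c=cv2.resize(im[y0:y0+80,x0:x0+80],None,fx=7,fy=7,interpolation=cv2.INTER_CUBIC)
    cv2.imwrite(f'pics/{n}7.png',c)
E
```

```text
pos [0.52826076 0.24534416 0.24120402] yaw 14.48306907944948 tilt 0.007173923181655731
roll 0 trans after roll mm [ -0.21726923  -0.20836063 -68.79599372]
[-0.11406153 -1.04893647 -1.61048048]
```

View pics/side7.png

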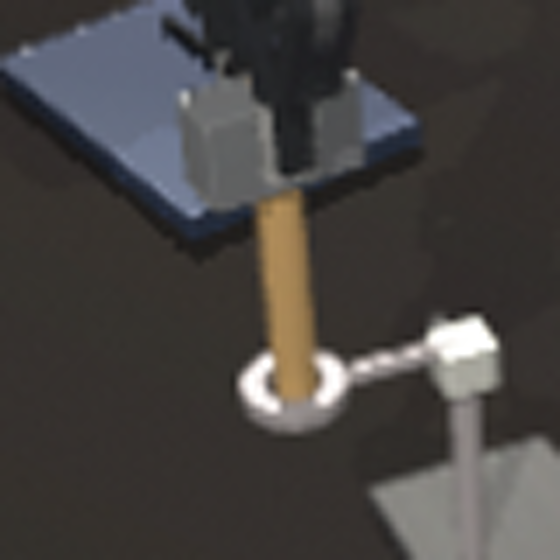

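View pics/top7.png

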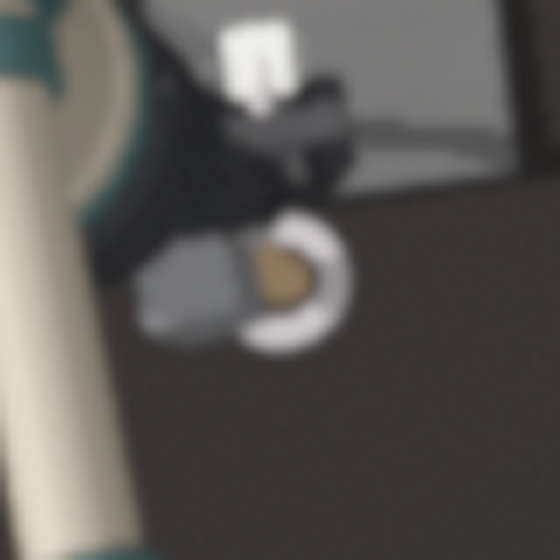

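The handle end is in the bore, roughly centred, with no contact. Lowering further.

Call:
carry_out([
  {"translation": [0,0,8],"roll": 0,"grip": 20},
  {"translation": [0,0,8],"roll": 0,"grip": 20},
  {"translation": [0,0,8],"roll": 0,"grip": 20},
  {"translation": [0,0,8],"roll": 0,"grip": 20},
  {"translation": [0,0,8],"roll": 0,"grip": 20},
  {"translation": [0,0,8],"roll": 0,"grip": 20},
  {"translation": [0,0,8],"roll": 0,"grip": 20},
  {"translation": [0,0,8],"roll": 0,"grip": 20},
  {"translation": [0,0,8],"roll": 0,"grip": 20},
  {"translation": [0,0,8],"roll": 0,"grip": 20},
  {"translation": [0,0,8],"roll": 0,"grip": 20},
  {"translation": [0,0,4],"roll": 0,"grip": 20},
  {"translation": [0,0,0],"roll": 0,"grip": 20},
  {"translation": [0,0,0],"roll": 0,"grip": 20},
])

```text
t: 10.32
tool_pos: [0.5283, 0.2454, 0.1491]
tcp_rot: [3.116, 0.396, -0.0]
contact_force: [-0.2, 0.1, -2.4]
finger_gap: 0.325
```

```bash
python3 - <<'E'
from h import *
go(.528,.2455,.31);print(get_state()['contact_force'])
for n,u in (('side',(245,135)),('top',(174,225))):
    im=camera(n); x0,y0=u[0]-40,u[1]-40
    c=cv2.resize(im[y0:y0+80,x0:x0+80],None,fx=7,fy=7,interpolation=cv2.INTER_CUBIC)
    cv2.imwrite(f'pics/{n}8.png',c)
E
```

```text
pos [0.5282832  0.24535641 0.14909219] yaw 14.485166347838637 tilt 0.014622984905464773
roll 0 trans after roll mm [  -0.27581927   -0.19320949 -160.90776638]
[-0.20194707  0.10517946 -2.3541285 ]
```

View pics/side8.png

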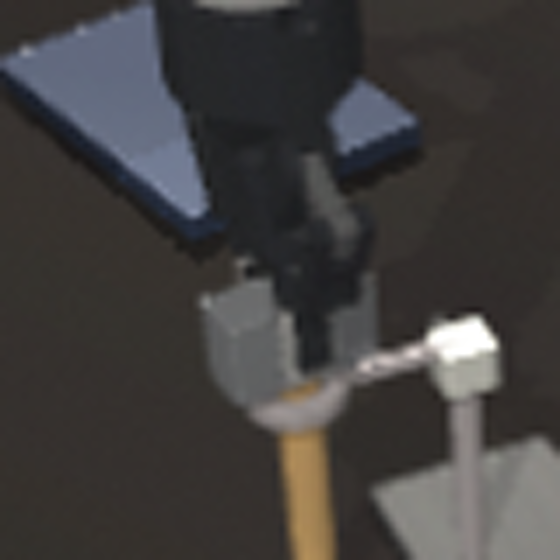

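The handle is through the ring and the head is just above it, with a few millimetres left to go. I'll use small steps.

Call:
carry_out([
  {"translation": [0,0,2],"roll": 0,"grip": 20},
  {"translation": [0,0,2],"roll": 0,"grip": 20},
  {"translation": [0,0,1],"roll": 0,"grip": 20},
  {"translation": [0,0,0],"roll": 0,"grip": 20},
  {"translation": [0,0,0],"roll": 0,"grip": 20},
])

```text
t: 10.83
tool_pos: [0.5282, 0.2453, 0.1442]
tcp_rot: [3.116, 0.396, -0.0]
contact_force: [0.4, 0.2, -1.6]
finger_gap: 0.326
```

Call:
carry_out([
  {"translation": [0,0,1],"roll": 0,"grip": 20},
  {"translation": [0,0,0],"roll": 0,"grip": 20},
])

```text
t: 11.0
tool_pos: [0.5284, 0.2454, 0.1436]
tcp_rot: [3.117, 0.396, 0.001]
contact_force: [-1.6, -0.8, -1.2]
finger_gap: 0.324
```

Call:
carry_out([
  {"translation": [0,0,1],"roll": 0,"grip": 20},
  {"translation": [0,0,0],"roll": 0,"grip": 20},
])

```text
t: 11.17
tool_pos: [0.5285, 0.2454, 0.1435]
tcp_rot: [-3.116, -0.396, -0.002]
contact_force: [-1.2, -0.4, 4.8]
finger_gap: 0.326
```

The force rose to +4.8 N, so the head is seated on the ring. I'll release gently.

Call:
carry_out([
  {"translation": [0,0,-0.5],"roll": 0,"grip": 29},
  {"translation": [0,0,0],"roll": 0,"grip": 32},
  {"translation": [0,0,0],"roll": 0,"grip": 40},
  {"translation": [0,0,0],"roll": 0,"grip": 55},
  {"translation": [0,0,0],"roll": 0,"grip": 70},
  {"translation": [0,0,0],"roll": 0,"grip": 70},
  {"translation": [0,0,0],"roll": 0,"grip": 70},
  {"translation": [0,0,0],"roll": 0,"grip": 70},
], force=20)

```text
t: 11.83
tool_pos: [0.5283, 0.2453, 0.1427]
tcp_rot: [3.116, 0.396, -0.0]
contact_force: [0.4, -0.2, 0.0]
finger_gap: 0.824
```

Call:
carry_out([
  {"translation": [0,0,-6],"roll": 0,"grip": 70},
  {"translation": [0,0,-10],"roll": 0,"grip": 70},
  {"translation": [0,0,-15],"roll": 0,"grip": 70},
  {"translation": [0,0,-20],"roll": 0,"grip": 70},
  {"translation": [0,0,-20],"roll": 0,"grip": 70},
  {"translation": [0,0,-20],"roll": 0,"grip": 70},
  {"translation": [0,0,-20],"roll": 0,"grip": 70},
  {"translation": [0,0,0],"roll": 0,"grip": 70},
])

```text
t: 12.5
tool_pos: [0.5307, 0.2462, 0.2595]
tcp_rot: [-3.115, -0.396, -0.015]
contact_force: [1.1, 1.5, 0.2]
finger_gap: 0.822
```

```bash
python3 - <<'E'
from h import *
np.set_printoptions(precision=4,suppress=True)
go(.528,.2455,.25);print(get_state()['contact_force'])
for n,u in (('side',(245,150)),('top',(174,225))):
    im=camera(n); x0,y0=u[0]-40,u[1]-40
    c=cv2.resize(im[y0:y0+80,x0:x0+80],None,fx=7,fy=7,interpolation=cv2.INTER_CUBIC)
    cv2.imwrite(f'pics/{n}9.png',c)
    for q in ('mallet_end','mallet_head'): print(n,q,[(np.round(m['at'],1),round(m['p'],2)) for m in mark_of(n,q)])
    print('exp head,end',proj(n,[[.528,.2455,.155],[.528,.2455,.025]]))
E
```

```text
pos [0.5307 0.2462 0.2595] yaw 14.487963220275171 tilt 0.5739030404101488
roll 0 trans after roll mm [-2.8736 -0.0143  9.4231]
[1.1128 1.4605 0.1722]
side mallet_end [(array([250.9, 177.4]), 0.86), (array([263.8, 369.5]), 0.72)]
side mallet_head [(array([339.2, 332.2]), 0.86), (array([258.1, 343.7]), 0.79), (array([246.6, 139.8]), 0.61)]
exp head,end [[245.6833 143.1316]
 [249.2052 177.4057]]
top mallet_end [(array([403.8, 270.4]), 0.95), (array([410.5, 214.2]), 0.74), (array([183.9, 228.9]), 0.59), (array([172.1, 223.6]), 0.22)]
top mallet_head [(array([167.6, 225.3]), 0.93), (array([430.1, 206.9]), 0.9), (array([422.2, 271.5]), 0.72)]
exp head,end [[171.2185 223.2444]
 [182.9307 230.3726]]
```

View pics/side9.png

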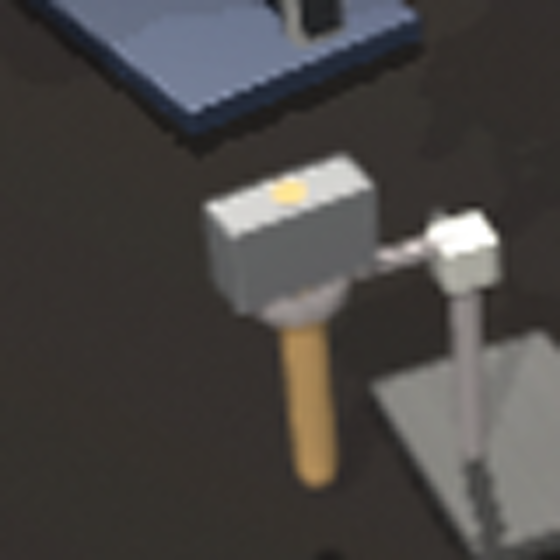

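View pics/top9.png

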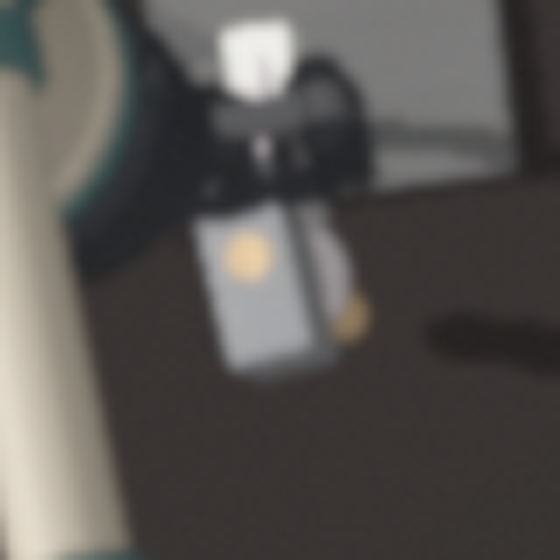

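The mallet hangs upright and released in the ring: dot at about (246,137) in the side view, handle straight below. Next I compute the hook-folding path.

```bash
cat > plan.py <<'E'
from h import *
np.set_printoptions(precision=1,suppress=True)
H=np.array([.584,-.224]); a=np.radians(15.5); px=np.array([np.cos(a),np.sin(a)]); py=np.array([-px[1],px[0]])
def c(al,r=.08,ex=0): 
    h=.0145*np.cos(al)+.011*np.sin(al)
    return H+r*(-px*np.cos(al)+py*np.sin(al))-(.021+h-ex)*(px*np.sin(al)+py*np.cos(al))
pts=[c(0,ex=-.012)]+[c(np.radians(k)) for k in range(0,91,10)]+[c(np.pi/2,ex=.003)]
E
python3 - <<'E'
from plan import *
y=np.radians(14.5); tx=np.array([np.cos(y),np.sin(y)]); ty=np.array([np.sin(y),-np.cos(y)])
print(np.array(pts)*1000)
d=np.diff(np.array(pts),axis=0)*1000
print(np.stack([d@tx,d@ty],1))
go(*pts[0],.26,14.5); print(get_state()['joints'])
for n in ('top',): 
  im=camera(n); x0,y0=345,185
  s=7; c2=cv2.resize(im[y0:y0+80,x0:x0+100],None,fx=s,fy=s,interpolation=cv2.INTER_CUBIC)
  q=((proj(n,[[*p,.15] for p in pts])-[x0,y0]+.5)*s).astype(int)
  for p in q: cv2.circle(c2,tuple(map(int,p)),3,(0,0,255),-1)
  q=((proj(n,[[*H,.15],[*(H-.085*px),.15],[*(H-.12*px),.15],[*(H+.085*py),.15]])-[x0,y0]+.5)*s).astype(int)
  for p in q: cv2.circle(c2,tuple(map(int,p)),3,(0,255,0),-1)
  cv2.imwrite('pics/plan.png',c2)
E
```

```text
[[ 519.6 -291.2]
 [ 516.4 -279.6]
 [ 507.9 -268.7]
 [ 501.2 -256. ]
 [ 496.8 -241.8]
 [ 495.  -226.5]
 [ 496.1 -210.6]
 [ 500.5 -194.9]
 [ 508.  -179.9]
 [ 518.6 -166.6]
 [ 531.8 -155.5]
 [ 534.7 -154.7]]
[[ -0.2 -12. ]
 [ -5.5 -12.7]
 [ -3.3 -14. ]
 [ -0.8 -14.9]
 [  2.1 -15.3]
 [  5.1 -15.1]
 [  8.1 -14.2]
 [ 11.  -12.6]
 [ 13.6 -10.3]
 [ 15.6  -7.5]
 [  3.   -0.1]]
pos [0.5 0.2 0.3] yaw 14.483748596233063 tilt 0.1444028245185545
roll -0.0002836405038040562 trans after roll mm [-142.   517.2   -7. ]
[ 0.3  0.3  1.5 -0.   1.4  1.6]
```

View pics/plan.png

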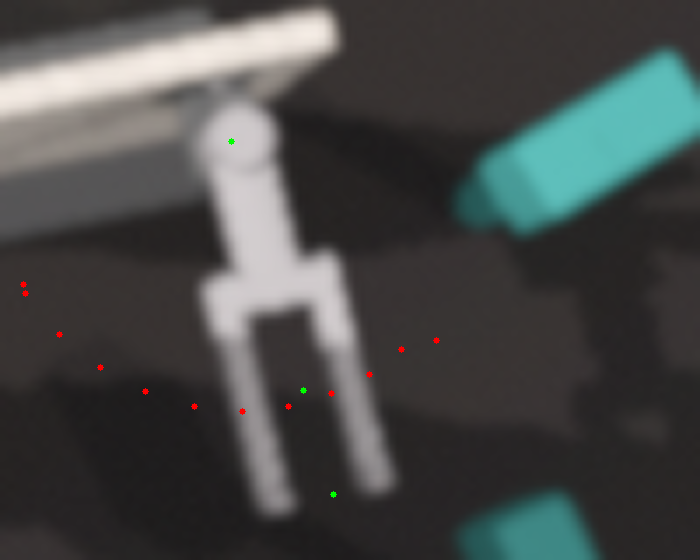

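The hook's prongs show at (370,370) in the zoom. My start point needs about 8 mm more clearance on the outer side, so I'll add that.

Call:
carry_out([
  {"translation": [-4.5,17,0],"roll": 0,"grip": 40},
  {"translation": [-9.5,35,0],"roll": 0,"grip": 0},
  {"translation": [-9.5,35,0],"roll": 0,"grip": 0},
  {"translation": [-9.5,35,0],"roll": 0,"grip": 0},
  {"translation": [-9.5,35,0],"roll": 0,"grip": 0},
  {"translation": [-9.5,35,0],"roll": 0,"grip": 0},
  {"translation": [-9.5,35,0],"roll": 0,"grip": 0},
  {"translation": [-9.5,35,0],"roll": 0,"grip": 0},
  {"translation": [-9.5,35,0],"roll": 0,"grip": 0},
  {"translation": [-9.5,35,0],"roll": 0,"grip": 0},
  {"translation": [-9.5,35,0],"roll": 0,"grip": 0},
  {"translation": [-9.5,35,0],"roll": 0,"grip": 0},
  {"translation": [-9.5,35,0],"roll": 0,"grip": 0},
  {"translation": [-9.5,35,0],"roll": 0,"grip": 0},
  {"translation": [-9.5,35,0],"roll": 0,"grip": 0},
  {"translation": [-4.5,18,0],"roll": 0,"grip": 0},
  {"translation": [0,0,0],"roll": 0,"grip": 0},
  {"translation": [0,0,0],"roll": 0,"grip": 0},
])

```text
t: 14.35
tool_pos: [0.5216, -0.2991, 0.2525]
tcp_rot: [-3.115, -0.392, 0.002]
contact_force: [0.1, 0.1, -0.3]
finger_gap: 0.002
```

```bash
python3 - <<'E'
from h import *
np.set_printoptions(precision=4,suppress=True)
go(.5216,-.299,.130,14.5); snap('side','s10.png'); snap('top','t10.png'); print(get_state()['finger_gap'])
E
```

```text
pos [ 0.5216 -0.2991  0.2525] yaw 14.357913088594305 tilt 0.1477034893421098
roll -0.0024798844280188594 trans after roll mm [  0.2047   0.1429 122.5147]
0.002194988080856348
```

View pics/s10.png

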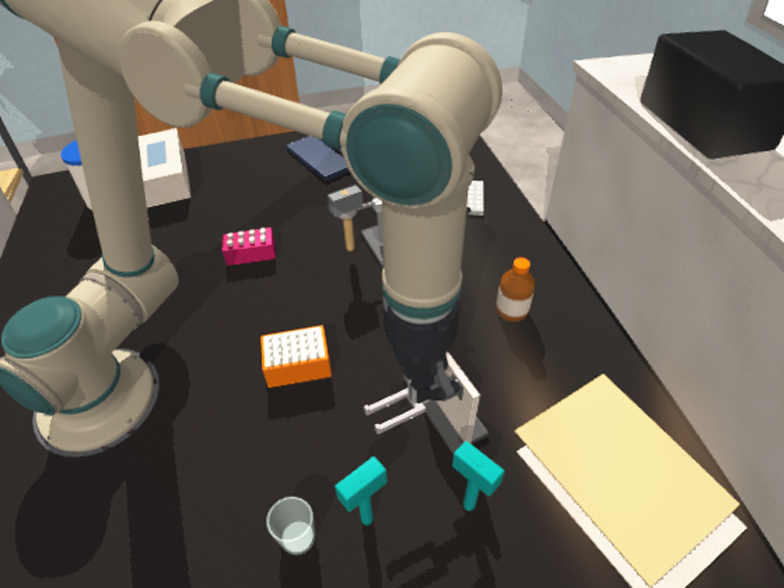

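The mallet is hanging in the ring and the fingers are closed beside the hook. I'll descend beside the prong.

Call:
carry_out([
  {"translation": [0,0,20],"roll": 0,"grip": 0},
  {"translation": [0,0,20],"roll": 0,"grip": 0},
  {"translation": [0,0,20],"roll": 0,"grip": 0},
  {"translation": [0,0,15],"roll": 0,"grip": 0},
  {"translation": [0,0,12],"roll": 0,"grip": 0},
  {"translation": [0,0,12],"roll": 0,"grip": 0},
  {"translation": [0,0,12],"roll": 0,"grip": 0},
  {"translation": [0,0,11],"roll": 0,"grip": 0},
  {"translation": [0,0,0],"roll": 0,"grip": 0},
  {"translation": [0,0,0],"roll": 0,"grip": 0},
])

```text
t: 15.28
tool_pos: [0.522, -0.2973, 0.1315]
tcp_rot: [-3.115, -0.398, 0.001]
contact_force: [0.2, -0.6, -0.5]
finger_gap: 0.0
```

```bash
python3 - <<'E'
from h import *
np.set_printoptions(precision=4,suppress=True)
go(.5216,-.299,.130,14.5)
im=camera('side');c=im[230:340,230:370]; cv2.imwrite('pics/s11.png',cv2.resize(c,None,fx=5,fy=5,interpolation=cv2.INTER_CUBIC))
E
```

```text
pos [ 0.522  -0.2973  0.1315] yaw 14.552583883253698 tilt 0.0706806331514247
roll 0.0009177618962613389 trans after roll mm [-0.7682  1.5221  1.4997]
```

View pics/s11.png

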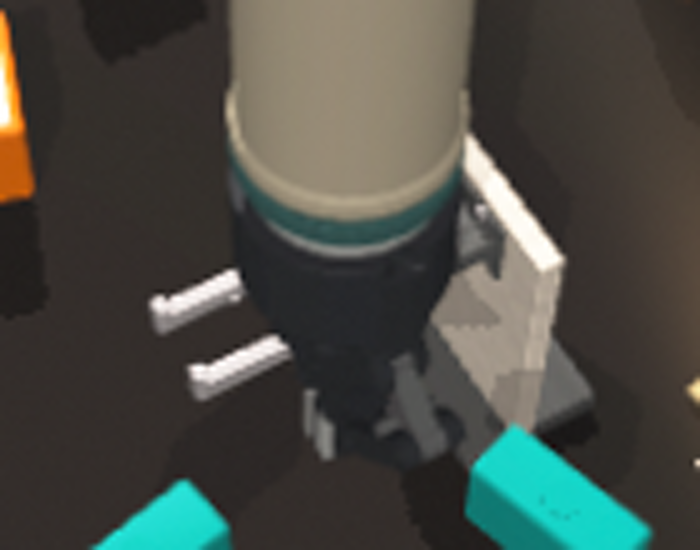

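Call:
carry_out([
  {"translation": [0,-7,0],"roll": 0,"grip": 0},
  {"translation": [0,-12,0],"roll": 0,"grip": 0},
  {"translation": [-2.7,-6.4,0],"roll": 0,"grip": 0},
  {"translation": [-2.7,-6.4,0],"roll": 0,"grip": 0},
  {"translation": [-1.7,-7,0],"roll": 0,"grip": 0},
  {"translation": [-1.7,-7,0],"roll": 0,"grip": 0},
  {"translation": [-0.4,-7.5,0],"roll": 0,"grip": 0},
  {"translation": [-0.4,-7.5,0],"roll": 0,"grip": 0},
  {"translation": [1,-7.6,0],"roll": 0,"grip": 0},
  {"translation": [1,-7.6,0],"roll": 0,"grip": 0},
  {"translation": [2.5,-7.5,0],"roll": 0,"grip": 0},
  {"translation": [2.5,-7.5,0],"roll": 0,"grip": 0},
  {"translation": [4,-7.1,0],"roll": 0,"grip": 0},
  {"translation": [4,-7.1,0],"roll": 0,"grip": 0},
  {"translation": [5.5,-6.3,0],"roll": 0,"grip": 0},
  {"translation": [5.5,-6.3,0],"roll": 0,"grip": 0},
  {"translation": [6.8,-5.2,0],"roll": 0,"grip": 0},
  {"translation": [6.8,-5.2,0],"roll": 0,"grip": 0},
  {"translation": [0,0,0],"roll": 0,"grip": 0},
  {"translation": [0,0,0],"roll": 0,"grip": 0},
])

```text
t: 17.0
tool_pos: [0.5195, -0.1663, 0.1317]
tcp_rot: [-3.116, -0.398, -0.0]
contact_force: [-0.5, -0.8, -0.2]
finger_gap: 0.001
```

```bash
python3 - <<'E'
from plan import *
go(*pts[-1],.1315,14.5); print(get_state()['contact_force'])
for n,(x0,y0) in (('side',(230,215)),('top',(325,170))):
  im=camera(n);c=im[y0:y0+110,x0:x0+140]; cv2.imwrite(f'pics/{n}12.png',cv2.resize(c,None,fx=5,fy=5,interpolation=cv2.INTER_CUBIC))
E
```

```text
pos [ 0.5 -0.2  0.1] yaw 14.547326717197532 tilt 0.007426120480963454
roll 0.0008260070392571494 trans after roll mm [17.6 -7.5  0.2]
[-0.5 -0.8 -0.2]
```

View pics/side12.png

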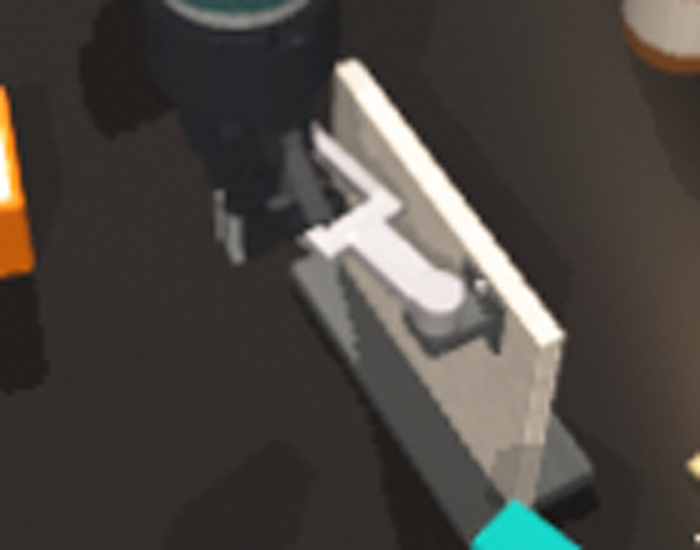

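View pics/top12.png

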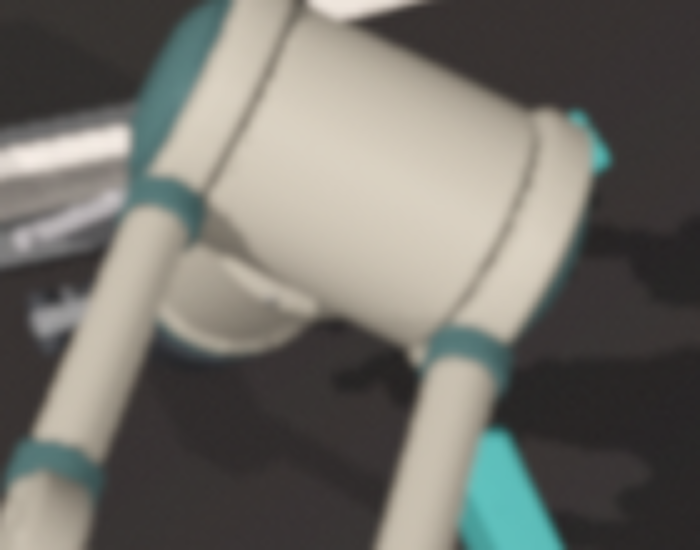

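The hook has swung to within about 10–15° of the panel. I'll finish the fold and watch the force.

Call:
carry_out([
  {"translation": [5,-2.5,0],"roll": 0,"grip": 0},
  {"translation": [5,-2.5,0],"roll": 0,"grip": 0},
  {"translation": [3,-1.5,0],"roll": 0,"grip": 0},
  {"translation": [2,-1,0],"roll": 0,"grip": 0},
  {"translation": [0,0,0],"roll": 0,"grip": 0},
  {"translation": [0,0,0],"roll": 0,"grip": 0},
])

```text
t: 17.6
tool_pos: [0.5319, -0.1556, 0.1318]
tcp_rot: [-3.116, -0.396, -0.0]
contact_force: [0.7, -0.2, -0.1]
finger_gap: -0.001
```

Call:
carry_out([
  {"translation": [1.5,0,0],"roll": 0,"grip": 0},
  {"translation": [0,0,0],"roll": 0,"grip": 0},
])

```text
t: 17.77
tool_pos: [0.5331, -0.1553, 0.1317]
tcp_rot: [-3.116, -0.396, 0.0]
contact_force: [0.1, -0.1, 0.7]
finger_gap: 0.001
```

Call:
carry_out([
  {"translation": [1.5,0,0],"roll": 0,"grip": 0},
  {"translation": [0,0,0],"roll": 0,"grip": 0},
])

```text
t: 17.93
tool_pos: [0.5345, -0.155, 0.1317]
tcp_rot: [-3.116, -0.396, 0.001]
contact_force: [-0.8, -0.4, 0.2]
finger_gap: -0.002
```

No end stop felt yet. I'll go on in small steps.

Call:
carry_out([
  {"translation": [1.5,0,0],"roll": 0,"grip": 0},
  {"translation": [0,0,0],"roll": 0,"grip": 0},
])

```text
t: 18.1
tool_pos: [0.5351, -0.1548, 0.1317]
tcp_rot: [-3.116, -0.396, 0.004]
contact_force: [-4.2, -0.5, 1.5]
finger_gap: 0.001
```

Call:
carry_out([
  {"translation": [1.5,0,0],"roll": 0,"grip": 0},
  {"translation": [0,0,0],"roll": 0,"grip": 0},
])

```text
t: 18.27
tool_pos: [0.5351, -0.1547, 0.1316]
tcp_rot: [3.116, 0.397, -0.008]
contact_force: [-6.9, -1.7, 3.5]
finger_gap: 0.001
```

```bash
python3 - <<'E'
from plan import *
go(*pts[-1],.1315,14.5); print(get_state()['contact_force'])
for n,(x0,y0) in (('side',(230,215)),):
  im=camera(n);c=im[y0:y0+110,x0:x0+140]; cv2.imwrite(f'pics/{n}13.png',cv2.resize(c,None,fx=5,fy=5,interpolation=cv2.INTER_CUBIC))
E
```

```text
pos [ 0.5 -0.2  0.1] yaw 14.520655940494985 tilt 0.305017525503376
roll 0.0003605141717335094 trans after roll mm [-0.4 -0.2  0.1]
[-6.9 -1.7  3.5]
```

View pics/side13.png

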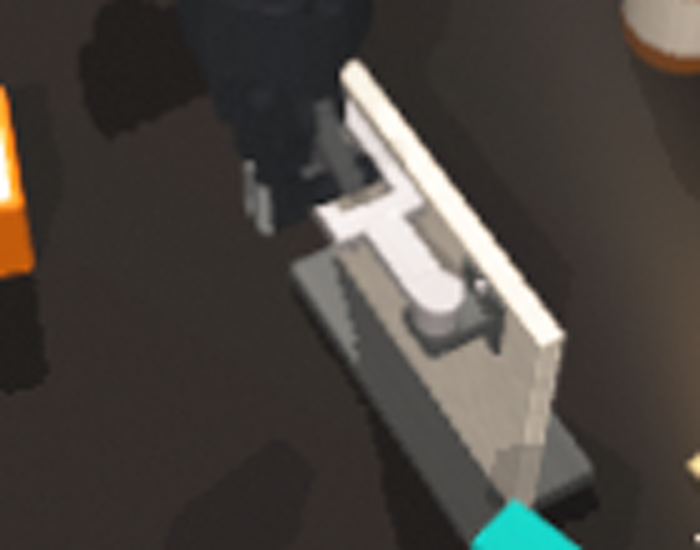

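The end stop is reached: the force rises, the TCP stands still, and the hook lies parallel to the panel. I'll back off toward the robot, rise, and check everything.

Call:
carry_out([
  {"translation": [-4,0,0],"roll": 0,"grip": 0},
  {"translation": [-10,0,0],"roll": 0,"grip": 0},
  {"translation": [-20,0,0],"roll": 0,"grip": 0},
  {"translation": [-20,0,-10],"roll": 0,"grip": 0},
  {"translation": [-10,0,-30],"roll": 0,"grip": 0},
  {"translation": [0,0,-35],"roll": 0,"grip": 0},
  {"translation": [-20,0,-30],"roll": 0,"grip": 0},
  {"translation": [-30,0,-10],"roll": 0,"grip": 0},
  {"translation": [-30,0,0],"roll": 0,"grip": 0},
  {"translation": [-30,0,0],"roll": 0,"grip": 0},
  {"translation": [0,0,0],"roll": 0,"grip": 0},
  {"translation": [0,0,0],"roll": 0,"grip": 0},
])

```text
t: 19.32
tool_pos: [0.3683, -0.1981, 0.2473]
tcp_rot: [3.116, 0.392, 0.003]
contact_force: [-0.0, 0.0, 0.5]
finger_gap: -0.004
```

```bash
python3 - <<'E'
from plan import *
print(get_state()['tool_pos'],get_state()['t'])
snap('side','s14.png');snap('top','t14.png')
im=camera('side');c=im[100:320,210:350]; cv2.imwrite('pics/s14z.png',cv2.resize(c,None,fx=2.7,fy=2.7,interpolation=cv2.INTER_CUBIC))
E
```

```text
[ 0.4 -0.2  0.2] 19.3167
```

View pics/s14z.png

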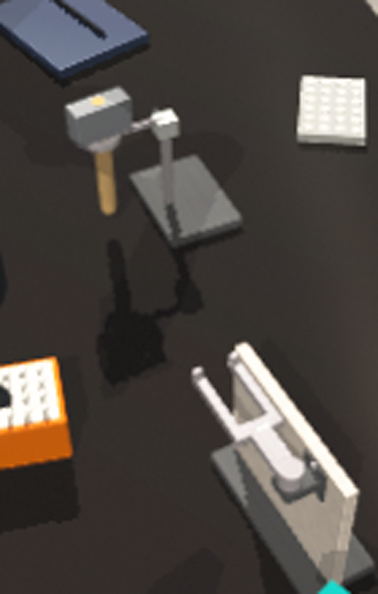

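View pics/t14.png

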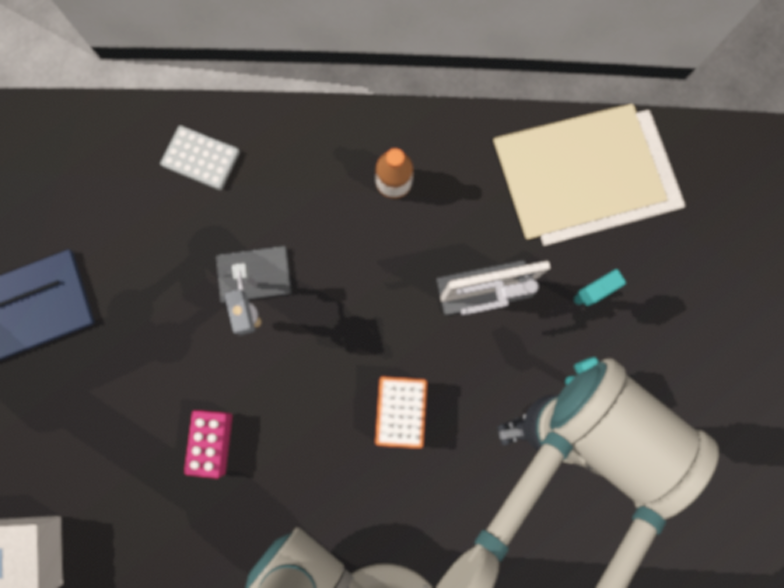

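The mallet hangs in the ring and the hook lies along the panel. I'll check the hook angle numerically.

```bash
python3 - <<'E'
from plan import *
for n,(x0,y0,w,h) in (('side',(270,220,80,75)),('top',(305,180,100,60))):
  im=camera(n);c=im[y0:y0+h,x0:x0+w]; c=cv2.convertScaleAbs(c,alpha=.8); c=cv2.resize(c,None,fx=8 if n=='side' else 7.9,fy=8 if n=='side' else 7.9,interpolation=cv2.INTER_CUBIC)
  f=8 if n=='side' else 7.9
  for th,col in ((0,(0,255,0)),(.12,(0,0,255))):
    al=np.pi/2-th; d=-px*np.cos(al)+py*np.sin(al); t=px*np.sin(al)+py*np.cos(al)
    for l in (-.021,.021):
      q=((proj(n,[[*(H+.05*d+l*t),.15],[*(H+.115*d+l*t),.15]])-[x0,y0]+.5)*f).astype(int)
      cv2.line(c,tuple(map(int,q[0])),tuple(map(int,q[1])),col,1)
  q=((proj(n,[[*(H+.024*px-.04*py),.15],[*(H+.024*px+.13*py),.15]])-[x0,y0]+.5)*f).astype(int)
  cv2.line(c,tuple(map(int,q[0])),tuple(map(int,q[1])),(255,0,0),1)
  cv2.imwrite(f'pics/{n}15.png',c)
E
```

```text
(no output)
```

View pics/side15.png

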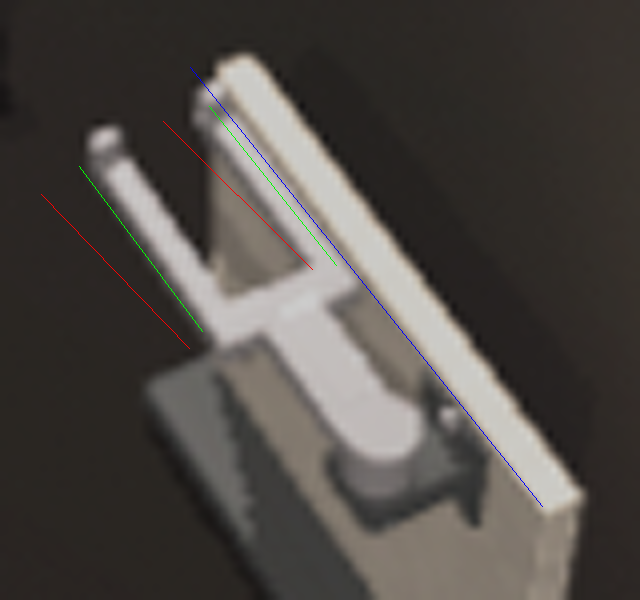

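View pics/top15.png

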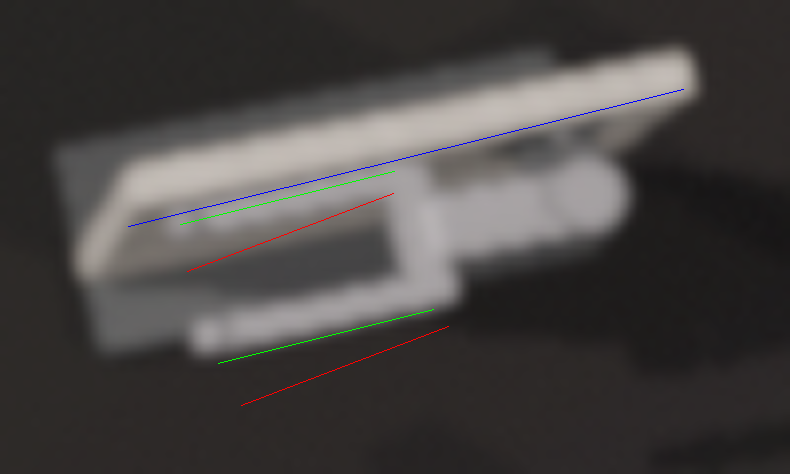

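The hook is parallel to the panel within about 1°, well under the 0.12 rad line, and the end stop was felt. Handing in.

```bash
python3 -c "
from workcell import *
close_job()"
```

```text
the job is handed in; nothing more can be done
```

The mallet now hangs upright in the ring stand, released, and the empty hook is folded flat against its panel. I handed the job in at about 19.5 s of the 64 s allowed; no verdict was reported.

- **Mallet:** I lifted it straight off the hook and lowered it handle first. The head touched the ring at low force (about 5 N), and I then opened the fingers and rose clear. The last pictures show it hanging upright with its head on the ring.
- **Hook:** I pushed it round with closed fingers until the end stop was felt: the force rose to about 7 N and the fingers stopped moving. In the overlay, the prongs were parallel to the panel within about 1° by eye. My assumed panel angle was a few degrees off in that overlay, so I judged it against the panel's own edge.
- **Other things:** the bottle, tip box and tube rack look unmoved. The arm hid the beaker in the final top view; it was in place when last seen in the side view, before the fold, and the arm never went near it.
- **Disagreements:** the trained networks' marks were off by up to about 4 mm in places, so I relied on the picture geometry. The first move call was refused because its rows lacked roll values, and nothing moved.

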